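# Load a label roll on the unwinder and lock it with a snap ring

### The arm

A 6-joint arm with a two-finger parallel gripper is mounted at the origin on a cart in front of the work surface, level with it; the furniture and walls round the work are solid. World frame = base frame: x ahead of the robot, y to its left, z up, the work surface at z = 0. Lengths are in m, angles in rad, forces in N, time in s.
With the tool pointing down it reaches from about 0.275 to 0.725 m from the base axis. Payload 15.9 kg.
Tool frame: the origin (TCP) lies midway between the tips of the shut fingers; the grasp point (between the pads) lies 19 mm behind it; z points along the fingers, y is the line along which they close (so a half turn about z gives the same grasp; the last joint's range is limited). The gripper opens to 85 mm and grips with 20 to 120 N. Pads are 22 mm wide; open, the fingers measure 114 mm over their backs; the gripper's body (76 mm by 85 mm) begins 54 mm behind the grasp point. The pads swing forward as they close: fully open they stand 13 mm farther back than shut.
Start: joints at [1.177, 0.213, -0.034, 1.323, 0, 1.571], TCP at [0.192, 0.462, 0.231] pointing down, gripper open.
Joint ranges: [-2.98, 2.98], [-0.74, 1.72], [-1.14, 1.35], [-2.1, 2.04], [-1.57, 1.44], [-3.14, 3.14]. Speed limits (rad/s): [1.89, 1.89, 2.39, 2.57, 3.14, 3.14].

### API

Orientations are given as a rotation vector (axis times angle).
In Python, from station import ctrl gives the robot as it stands. Calls block until the motion is done:
- ctrl.movep(position, orientation): joint-space move of the TCP to a pose.
- ctrl.move_straight(position, speed=0.15, attitude=None): straight line of the TCP; attitude=None keeps the orientation; speed is the mean speed in m/s.
- ctrl.move_j(angles): joint-space move.
- ctrl.move_gripper(opening): finger opening in m; the grip force is fixed at half the most; returns when the fingers have stopped.
- ctrl.pause(seconds).
- ctrl.inverse_kinematics(position, orientation): joint angles nearest the present ones, or None.
- ctrl.snapshot(name): name is "scene" or "top" or "wrist"; returns (picture, depth): 400x640x3 uint8, red, green, blue; 400x640 float32, m along the optical axis (not along the pixel's ray), 0 where there is no reading.
- ctrl.camera_model(name): a dict with "vertical_fov" (degrees; the focal length in pixels is half the picture's height over the tangent of half this angle, whatever the lens; pixels are square), "cx", "cy" (the principal point, pixels), "k1" (the pictures are not rectified: a ray, as slopes to the right and down, at radius r is drawn at 1 + k1 r^2 times it, then the intrinsics apply), "rvec" (rotation vector, rad) and "tvec" (3), from world to camera coordinates, as OpenCV has them. Camera axes: x right, y down, z forward; pixel columns grow to the right and rows downward; lengths in m; the calibration is good to about 2 mm. A picture is of the moment at which its call begins: read the wrist's pose just before it. camera_model takes no time and is no camera call; for the wrist camera it gives the pose at the moment of the call.
A pose or a line that the arm cannot do raises ctrl.IKError and nothing moves.
- ctrl.job_done(): hands the job in; it is judged then, once.
Readings, each from a call of its own:
- ctrl.get_t(): time.
- ctrl.get_q(): joint angles.
- ctrl.get_dq(): joint speeds.
- ctrl.get_joint_torque(): joint torques, N m.
- ctrl.get_eef_pos(): TCP position.
- ctrl.get_eef_rot(): TCP orientation.
- ctrl.get_wrist_force(): force on the tool from outside, world axes, zero at the start.
- ctrl.get_ft_torque(): the same for the moment, N m.
- ctrl.get_gripper_width(): finger opening in m.
- ctrl.get_grasp_force(): force on a finger pad.
Only numpy, scipy, OpenCV 4.12 (cv2) and the standard library are available. Lean on these libraries where they do the work, as an engineer would, in place of code of your own. Each camera call takes 0.05 s, during which the arm holds its last target. There are 200 camera calls.

### The job

Put the small label roll on the unwinder's upright spindle. Then pinch the snap ring's two ears together so that it spreads, lower it over the spindle head and press the roll gently down against its spring until the roll bottoms, and let the ring contract into the neck under the head so that it keeps the roll on the spindle. Never press hard on the roll, and leave the other things on the bench alone.

Things in the scene. Friction and masses are not known exactly. Their poses are not given: they have to be found in the camera images.
- roll_centre (a point): small white label roll with a cardboard core, a plain upright cylinder 56 mm in diameter and 36 mm high with a through bore 25 mm in diameter, 0.1 kg; not to be pressed with more than about 15 N; stands on the bench on its flat end. The point is its centre (half-way up); z is the bore axis.
- stand_axis (a point): fixed round grey unwinder stand (housing 62 mm wide, 23 mm high) with a sprung ring-shaped carrier plate, 52 mm wide, to stand the roll on. The point: on the spindle's axis, at the unloaded plate's top, 46 mm above the bench. The plate carries the roll without sinking, yields under about 1 N more, then 0.15 N/mm; 4 to 18 mm down (not measured) the roll bottoms on a stiff buffer (6 N/mm).
- stand_foot (a point): the same stand's foot, 90 mm wide, 12 mm high; the point is on the spindle's axis at bench level. Upright steel spindle: neck 13 mm thick, above it a head 18 mm thick and 12 mm high, then a 5 mm bevel narrowing to 10 mm. A screw sets its height, NOT measured: tip 88 to 102 mm above the bench, the buffer moving with it. With the roll on the buffer, 7 mm of neck is free between roll and head.
- clip_eye (a point): eye centre of the snap ring: a flat steel spring clip 5 mm thick, 0.06 kg, two curved jaws (36 mm across) riveted 20 mm behind the eye's centre, each with a nib pointing into the eye; nibs 12 mm apart contracted, 22 mm fully spread. The point is half-way up the 5 mm; x points from the ears to the open mouth, y along the spreading line, z up.
- clip_ears (a point): where to pinch the snap ring: midway between its ears, 36 mm behind the eye (ring's -x), 22 mm above its underside. Ears: upright plates 18 mm long (x), 36 mm high from the underside, outer faces 35 mm apart (y) contracted, 22 mm and parallel at the stop. Outside each ear a 12 mm wide ledge, top 5 mm above the underside: stay above it. Full spread takes about 10 N; 30 N does no harm.
- clip_left (a joint): spread of the snap ring, angle of each jaw (both move alike): 0 contracted, 0.28 rad fully spread at its stop; about 0.03 when it sits in the spindle's neck and 0.09 or more when it is still around the head.
- tally_counter: bystander: small chrome tally counter, 58x50x27 mm, origin under its centre
- tie_spool: bystander: spool of green twist tie with dark flanges, 61 mm in diameter, 40 mm high, origin under its centre
- peg_a: bystander: blue spring peg lying flat, 71 mm long, origin under its centre
- cap: bystander: ribbed grey bottle cap lying face down, 77 mm in diameter, 18 mm high, origin under its centre
- sample_cup_a: bystander: white sample cup with a red lid, 64 mm in diameter, 58 mm high, origin under its centre
There are look-alikes about, which are no part of the job. What is shaped like the part that bears clip_eye but blue or purple is not meant.

How it is judged:
By the outcome, as a careful person would: the job done as asked, in the order asked, and still so for the second after the job is handed in, with the robot touching nothing.
It also fails if it takes over 61 s, if anything falls off the work surface, if the arm or the gripper's body presses on something with over 40 N, if the wrist force passes 120 N, or if a joint passes its speed limit or range.

## Working session

There is one attempt and no reset: what is moved stays moved. The work goes in short steps, each a Python script; the robot and the scene stay as the last script left them, time stands still between calls to the robot, and variables do not carry over. Pictures are saved under pics/ and viewed, at most 10 in all, crops included, and the job is handed in when it is done.

```bash
ls; mkdir -p pics
cat > h.py <<'E'
import numpy as np, cv2
from station import ctrl
def cam(n):
    m=ctrl.camera_model(n); f=200/np.tan(np.radians(m['vertical_fov'])/2)
    R=cv2.Rodrigues(np.array(m['rvec'],float))[0]; return dict(f=f,cx=m['cx'],cy=m['cy'],k=m['k1'],R=R,t=np.array(m['tvec'],float))
def slopes(c,uv):
    d=(np.atleast_2d(uv).astype(float)-[c['cx'],c['cy']])/c['f']; s=d.copy()
    for _ in range(20): s=d/(1+c['k']*(s**2).sum(1,keepdims=True))
    return s
def onplane(c,uv,z):
    s=slopes(c,uv); r=np.c_[s,np.ones(len(s))]@c['R']; o=-c['R'].T@c['t']
    return o+r*((z-o[2])/r[:,2])[:,None]
def cloud(c,depth):
    v,u=np.mgrid[:400,:640]; s=slopes(c,np.c_[u.ravel(),v.ravel()]); d=depth.ravel()[:,None]
    P=(np.c_[s,np.ones(len(s))]*d-c['t'])@c['R']; P[d[:,0]==0]=np.nan
    return P.reshape(400,640,3)
def snap(n,save=None):
    c=cam(n); p,d=ctrl.snapshot(n)
    if save: cv2.imwrite('pics/'+save+'.png',cv2.cvtColor(p,cv2.COLOR_RGB2BGR)); np.savez('pics/'+save+'.npz',p=p,d=d,**c)
    return c,p,d
E
python3 - <<'E'
from h import *
for n in ['top','scene']:
    c,p,d=snap(n,n); print(n,c['f'],c['k'],-c['R'].T@c['t'],(d>0).mean())
print(ctrl.get_eef_rot(),ctrl.get_t(),ctrl.get_wrist_force())
E
```

```text
pics
top 376.88825859443216 -0.07859673494739342 [ 0.41178271 -0.0569074   0.95770927] 0.99600390625
scene 409.6728849972743 0.020298344368228336 [-0.10151467 -0.48885778  0.63804235] 0.996109375
[-6.14522285e-01 -3.08069461e+00  1.39784708e-03] 0.1 [0.11254099 0.58260232 0.26382121]
```

View pics/top.png

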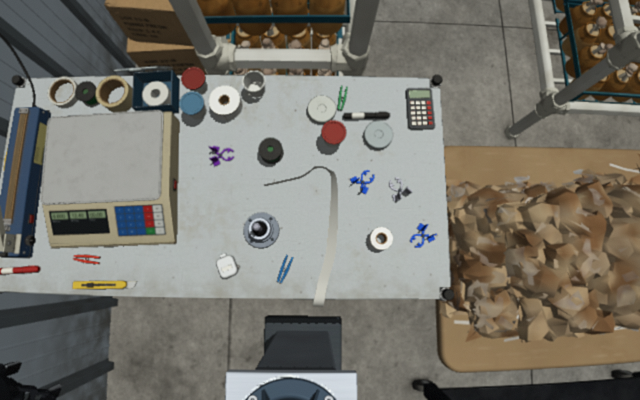

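View pics/scene.png

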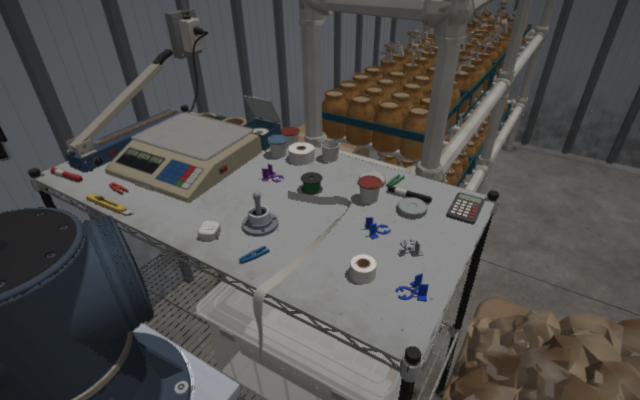

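The top view shows the stand at about (261,230), the small roll at (381,239) and the grey snap ring at (400,189). The look-alikes are blue at (363,182) and (423,236), and purple at (221,155). The scene view agrees: stand (258,215), roll (363,268), grey ring (411,247).

Run:
```python
from h import *
z=np.load('pics/top.npz'); c={k:z[k] for k in ('f','cx','cy','k','R','t')}; P=cloud(c,z['d']); p=z['p'].astype(int)
print('bench z',np.nanmedian(P[200:220,200:240,2]))
def rep(name,u,v,r,zlo,zhi):
    Q=P[v-r:v+r,u-r:u+r].reshape(-1,3); m=(Q[:,2]>zlo)&(Q[:,2]<zhi); Q=Q[m]
    if len(Q): print(name,len(Q),Q.mean(0).round(4),(Q.min(0)).round(4),Q.max(0).round(4),(cv2.minEnclosingCircle(Q[:,:2].astype(np.float32))))
rep('roll',381,239,16,.03,.045); rep('plate',261,230,22,.04,.055); rep('foot',261,230,26,.008,.016); rep('tip',261,230,22,.075,.12)
rep('clip',400,189,15,.003,.045); rep('clipears',400,189,15,.02,.045)
for n,s in (('top',(370,160,440,260)),('scene',(340,230,440,310))):
    im=cv2.imread(f'pics/{n}.png')[s[1]:s[3],s[0]:s[2]]; cv2.imwrite(f'pics/crop_{n}.png',cv2.resize(im,None,fx=6 if n=='scene' else 5,fy=6 if n=='scene' else 5,interpolation=cv2.INTER_CUBIC))
```

```text
bench z 0.0014693638357181438
roll 338 [ 0.4756 -0.2188  0.036 ] [ 0.4487 -0.2467  0.03  ] [ 0.5031 -0.1917  0.0409] ((0.4760781228542328, -0.21953806281089783), 0.02815544605255127)
plate 213 [0.4964 0.0778 0.0444] [0.4708 0.0541 0.0402] [0.5218 0.1053 0.052 ] ((0.49639424681663513, 0.07962625473737717), 0.02589339017868042)
foot 514 [0.4949 0.0777 0.0118] [0.4337 0.0148 0.0082] [0.5411 0.1244 0.016 ] ((0.48197051882743835, 0.06188616156578064), 0.06752710789442062)
tip 51 [0.4961 0.0786 0.0964] [0.488  0.0712 0.0829] [0.5038 0.0878 0.1011] ((0.49659979343414307, 0.0795704573392868), 0.00882603321224451)
clip 372 [ 0.6033 -0.2756  0.0082] [ 0.5679 -0.3151  0.003 ] [ 0.6457 -0.2369  0.0383] ((0.606631875038147, -0.2746767997741699), 0.05274726077914238)
clipears 42 [ 0.5914 -0.282   0.0317] [ 0.5759 -0.2993  0.0202] [ 0.6046 -0.2672  0.0383] ((0.5890172719955444, -0.2822611629962921), 0.01775238662958145)
```

View pics/crop_top.png

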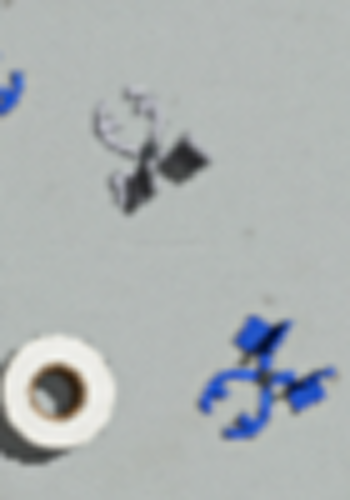

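The crop shows the ring's eye toward the upper left (125,120) and its two ears at (130,190) and (185,160). Next I'll hover over the roll, on the way taking a wrist view of the ring.

```bash
cat >> h.py <<'E'
from scipy.spatial.transform import Rotation as Ro
def down(yx):  # tool x along heading yx (rad), tool pointing down
    x=np.array([np.cos(yx),np.sin(yx),0]); z=np.array([0,0,-1.]); return Ro.from_matrix(np.c_[x,np.cross(z,x),z]).as_rotvec()
def best(pos,yx,prefer=None):
    o=[]
    for k in (0,np.pi):
        q=ctrl.inverse_kinematics(pos,down(yx+k))
        if q is not None: o.append((abs(q[5]),yx+k,np.round(q,3)))
    return sorted(o,key=lambda a:a[0])
E
python3 - <<'E'
from h import *
print('toolx',Ro.from_rotvec(ctrl.get_eef_rot()).as_matrix().round(3).tolist())
# clip heading: ears approx (.591,-.282)
for a in (0,60,90,120,150): print(a,best([.57,-.26,.16],np.radians(a)))
print('roll',best([.476,-.2195,.12],np.pi/2)); print('stand',best([.496,.0796,.16],np.pi/2))
q=best([.55,-.25,.2],np.pi/2)[0]
ctrl.movep([.55,-.25,.2],down(q[1])); c,p,d=snap('wrist','w1'); print(ctrl.get_t(),ctrl.get_eef_pos(),-c['R'].T@c['t'])
E
```

```text
toolx [[-0.923, 0.384, -0.0], [0.384, 0.923, -0.001], [0.0, -0.001, -1.0]]
0 [(np.float64(0.4279484963214819), np.float64(3.141592653589793), array([-0.428,  0.497,  0.191,  1.264,  0.   , -0.428])), (np.float64(2.7136441572683108), np.float64(0.0), array([-0.428,  0.497,  0.191,  1.264,  0.   ,  2.714]))]
60 [(np.float64(1.475146047518079), np.float64(4.1887902047863905), array([-0.428,  0.497,  0.191,  1.264,  0.   , -1.475])), (np.float64(1.6664466060717134), np.float64(1.0471975511965976), array([-0.428,  0.497,  0.191,  1.264,  0.   ,  1.666]))]
90 [(np.float64(1.1428478304734142), np.float64(1.5707963267948966), array([-0.428,  0.497,  0.191,  1.264,  0.   ,  1.143])), (np.float64(1.9987448231163787), np.float64(4.71238898038469), array([-0.428,  0.497,  0.191,  1.264,  0.   , -1.999]))]
120 [(np.float64(0.619249054875116), np.float64(2.0943951023931953), array([-0.428,  0.497,  0.191,  1.264,  0.   ,  0.619])), (np.float64(2.5223435987146763), np.float64(5.235987755982988), array([-0.428,  0.497,  0.191,  1.264, -0.   , -2.522]))]
150 [(np.float64(0.09565027927681635), np.float64(2.6179938779914944), array([-0.428,  0.497,  0.191,  1.264,  0.   ,  0.096])), (np.float64(3.0459423743129768), np.float64(5.759586531581288), array([-0.428,  0.497,  0.191,  1.264, -0.   , -3.046]))]
roll [(np.float64(1.1387216624711982), 1.5707963267948966, array([-0.432,  0.309, -0.194,  1.068,  0.   ,  1.139])), (np.float64(2.002870991118595), 4.71238898038469, array([-0.432,  0.309, -0.194,  1.068,  0.   , -2.003]))]
stand [(np.float64(1.4116693071897246), 4.71238898038469, array([ 0.159,  0.242, -0.179,  1.15 ,  0.   , -1.412])), (np.float64(1.729923346400069), 1.5707963267948966, array([ 0.159,  0.242, -0.179,  1.15 ,  0.   ,  1.73 ]))]
2.9583 [ 0.55030432 -0.24926685  0.20006889] [ 0.55080382 -0.17195523  0.3428832 ]
```

View pics/w1.png

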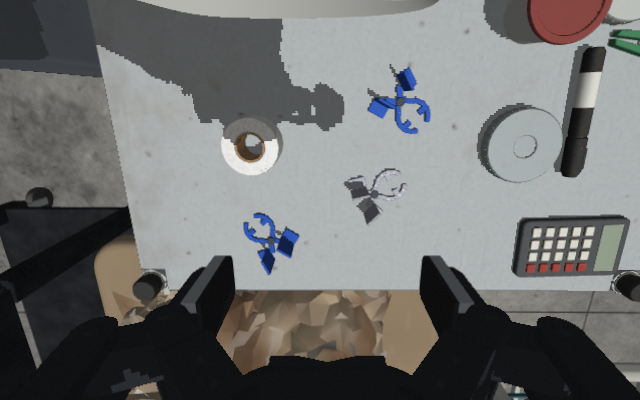

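The wrist view shows the roll at (250,147) and the grey ring, with its eye near (388,187) and ears near (362,190) and (372,210). The blue ones are at (400,100) and (270,240).

Run:
```python
from h import *
z=np.load('pics/w1.npz'); c={k:z[k] for k in ('f','cx','cy','k','R','t')}; P=cloud(c,z['d'])
print('bench',np.nanmedian(P[150:180,300:330,2]))
S=P[155:235,335:415]; col=z['p'][155:235,335:415].astype(int)
Z=S[...,2]
m=Z>.003
n,l,st,_=cv2.connectedComponentsWithStats(m.astype(np.uint8)); i=1+st[1:,4].argmax(); m=l==i
up=m&(Z>.033)  # ear tops
n,l,st,_=cv2.connectedComponentsWithStats(up.astype(np.uint8),connectivity=4)
for j in range(1,n):
    if st[j,4]>=4:
        Q=S[l==j]; print('ear',st[j,4],Q.mean(0).round(4),'minrect',cv2.minAreaRect(Q[:,:2].astype(np.float32)))
flat=m&(Z<.012); Q=S[flat]; print('flat',len(Q),Q.min(0).round(4),Q.max(0).round(4), 'z',np.median(Q[:,2]))
# roll
S=P[110:180,215:290]; r=S[(S[...,2]>.033)&(S[...,2]<.04)]; print('roll',len(r),cv2.minEnclosingCircle(r[:,:2].astype(np.float32)),r.mean(0))
im=cv2.imread('pics/w1.png')[155:235,335:415]; hm=cv2.applyColorMap(np.uint8(np.clip(np.nan_to_num(Z)*1000*6,0,255)),2)
cv2.imwrite('pics/c2.png',cv2.resize(np.hstack([im,hm]),None,fx=5,fy=5,interpolation=cv2.INTER_CUBIC))
```

```text
bench 0.0017021336619182047
ear 61 [ 0.5844 -0.2677  0.0356] minrect ((0.5845239758491516, -0.2677662968635559), (0.017523296177387238, 0.0035315356217324734), 14.178192138671875)
ear 59 [ 0.5974 -0.2914  0.0356] minrect ((0.5977426767349243, -0.29140204191207886), (0.017783481627702713, 0.0033564213663339615), 45.23749542236328)
flat 809 [ 0.5737 -0.2968  0.003 ] [ 0.6375 -0.2459  0.012 ] z 0.00509169631935399
roll 2116 ((0.47622033953666687, -0.21750764548778534), 0.02786426618695259) [ 0.4764039  -0.21657883  0.03606383]
```

View pics/c2.png

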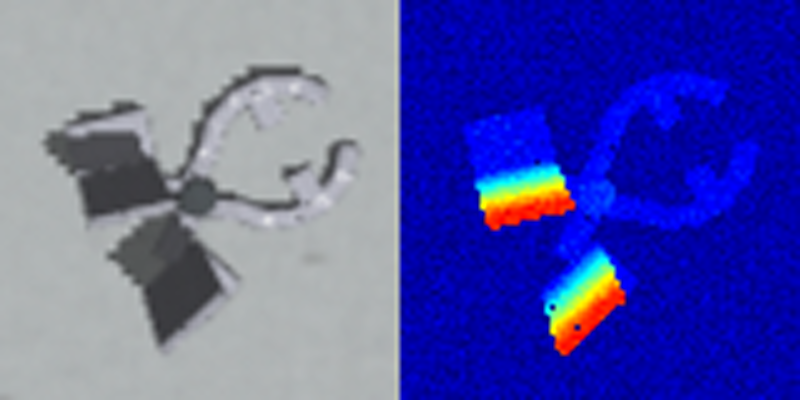

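The left half shows the ring clearly: rivet at (197,195), nibs at (265,115) and (300,185), and ears behind. The right half is its height map. The ear spacing and angles match the given sizes, so I'll grasp the roll now.

Run:
```python
from h import *
z=np.load('pics/w1.npz'); c={k:z[k] for k in ('f','cx','cy','k','R','t')}
print('rivet,nibs',onplane(c,[[374.5,194],[388,178],[396,192]],.006).round(4).tolist())
H=down(np.pi/2)
ctrl.movep([.4762,-.218,.06],H); ctrl.move_straight([.4762,-.218,.006],.1)
print('F',ctrl.get_wrist_force())
ctrl.move_gripper(.05); print('w',ctrl.get_gripper_width(),ctrl.get_grasp_force(),ctrl.get_t())
ctrl.move_straight([.4762,-.218,.14],.2)
ctrl.movep([.496,.0,.14],H)
c,p,d=snap('wrist','w2'); print(ctrl.get_t(),ctrl.get_eef_pos(),ctrl.get_gripper_width(),ctrl.get_wrist_force())
```

```text
rivet,nibs [[0.6031, -0.2736, 0.006], [0.6169, -0.2555, 0.006], [0.6266, -0.2713, 0.006]]
F [ 0.87283853 -0.16142377  0.63377456]
w 0.05524647857973084 60.56266391649842 4.75
6.5 [ 0.49594465 -0.00105134  0.13965111] 0.05483726216411746 [-0.04958708 -0.03563077 -0.57574804]
```

View pics/w2.png

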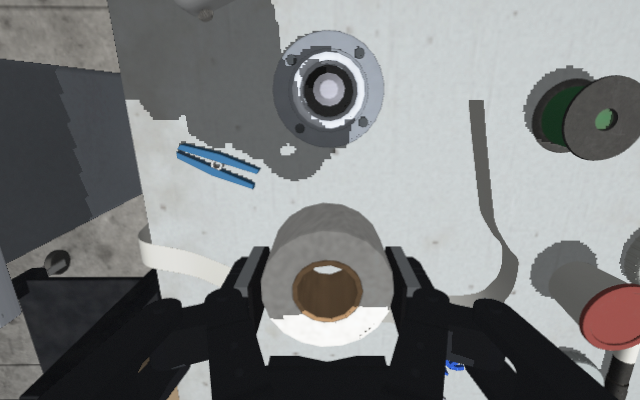

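The wrist view shows the gripped roll with its bore at about (327,290), and the stand with the spindle tip at about (328,88).

Run:
```python
from h import *
z=np.load('pics/w2.npz'); c={k:z[k] for k in ('f','cx','cy','k','R','t')}; P=cloud(c,z['d'])
S=P[205:355,255:400]; Z=S[...,2]; h,e=np.histogram(Z[~np.isnan(Z)],bins=np.arange(.1,.2,.002)); i=h.argmax(); zt=e[i]; print('rolltop',zt,h[i])
m=(Z>zt-.002)&(Z<zt+.004); r=S[m]; print('z',np.median(r[:,2]),'x',np.percentile(r[:,0],[.5,99.5]),'y',np.percentile(r[:,1],[.5,99.5]))
# bore: ellipse fit of hole edge in top-surface mask
mm=np.uint8(m)*255; cs,hi=cv2.findContours(mm,cv2.RETR_CCOMP,cv2.CHAIN_APPROX_NONE)
for k,q in enumerate(cs):
    if cv2.contourArea(q)>200:
        w=onplane(c,q[:,0]+[255,205],np.median(r[:,2])); A=np.c_[2*w[:,:2],np.ones(len(w))]; s=np.linalg.lstsq(A,(w[:,:2]**2).sum(1),rcond=None)[0]
        print('contour',hi[0][k][3]>=0,s[:2].round(4),np.sqrt(s[2]+s[0]**2+s[1]**2).round(4), cv2.minEnclosingCircle(w[:,:2].astype(np.float32)))
S=P[20:160,260:400].reshape(-1,3); 
for nme,a,b in (('tip',.08,.12),('plate',.042,.052),('housing',.02,.026),('foot',.0095,.0155)):
    Q=S[(S[:,2]>a)&(S[:,2]<b)]; print(nme,len(Q),Q.mean(0).round(4),cv2.minEnclosingCircle(Q[:,:2].astype(np.float32)))
T=S[(S[:,2]>.08)&(S[:,2]<.12)]; mx=np.percentile(T[:,2],95); t=T[T[:,2]>mx-.002]; print('tipflat',mx,len(t),t.mean(0).round(4),cv2.minEnclosingCircle(t[:,:2].astype(np.float32)))
```

```text
rolltop 0.16800000000000007 7231
z 0.16833511373088003 x [0.46862652 0.52389552] y [-0.02600993  0.02733006]
contour False [0.4963 0.0007] 0.0282 ((0.49661803245544434, -2.0165927708148956e-05), 0.031352151185274124)
contour True [0.4962 0.0011] 0.0119 ((0.4961741268634796, 0.0009915182599797845), 0.012491227127611637)
tip 821 [0.4969 0.0809 0.0983] ((0.4969070851802826, 0.08093040436506271), 0.009038059040904045)
plate 1828 [0.4968 0.0819 0.0458] ((0.49682164192199707, 0.08080164343118668), 0.02585044503211975)
housing 943 [0.4967 0.0806 0.023 ] ((0.4967695474624634, 0.08096449077129364), 0.030972158536314964)
foot 4955 [0.4966 0.0831 0.0122] ((0.49669185280799866, 0.08055491000413895), 0.0448671393096447)
tipflat 0.10078877086831829 380 [0.4969 0.0809 0.1   ] ((0.49742984771728516, 0.0782356783747673), 0.005632787011563778)
```

Run:
```python
from h import *
x,y=.4965,.0790
ctrl.move_straight([x,y,.14],.12); ctrl.pause(.15); print(ctrl.get_eef_pos()); f0=np.array(ctrl.get_wrist_force())
for zz in (.11,.092,.075,.062,.056,.0545,.053,.052,.0515):
    ctrl.move_straight([x,y,zz],.08); f=np.array(ctrl.get_wrist_force())-f0; print(zz,ctrl.get_eef_pos()[2].round(4),f.round(2))
    if np.abs(f[:2]).max()>5 or f[2]>1.3: break
print(ctrl.get_t())
```

```text
[0.49654117 0.07833359 0.14000326]
0.11 0.1101 [ 0.69 -0.2  -0.47]
0.092 0.0921 [-0.07  0.51  0.84]
0.075 0.075 [1.19 0.35 0.02]
0.062 0.062 [ 0.37 -0.47  0.28]
0.056 0.0559 [0.03 0.5  0.06]
0.0545 0.0545 [-0.36  0.47  0.62]
0.053 0.0531 [ 1.84 -0.33  1.66]
9.775
```

Run:
```python
from h import *
ctrl.move_gripper(.08); print('open',ctrl.get_gripper_width(),ctrl.get_t())
ctrl.move_straight([.4965,.079,.17],.25)
H=down(np.radians(29.2)); x,y=.5891,-.2813
print(ctrl.inverse_kinematics([x,y,.1],H))
ctrl.movep([x,y,.1],H); ctrl.move_gripper(.06)
f0=np.array(ctrl.get_wrist_force())
ctrl.move_straight([x,y,.009],.1); ctrl.pause(.1); print(ctrl.get_eef_pos(),(np.array(ctrl.get_wrist_force())-f0).round(2))
for w in (.04,.034,.030,.027,.025,.024,.023,.022,.0215,.021,.0205,.02):
    ctrl.move_gripper(w); g=ctrl.get_grasp_force(); print(w,round(ctrl.get_gripper_width(),4),round(g,1),round(ctrl.get_t(),2))
    if g>16 and ctrl.get_gripper_width()<.0235: break
    if g>28: break
```

```text
open 0.0800218956583862 10.15
[-4.45492701e-01  5.78518064e-01  1.70434259e-01  1.16271252e+00
 -4.44089210e-16  2.18646381e+00]
[ 0.58956565 -0.28152596  0.00977049] [ 1.11  0.28 -0.  ]
0.04 0.04 0.0 14.0
0.034 0.034 3.1 14.23
0.03 0.0301 4.7 14.45
0.027 0.027 5.7 14.67
0.025 0.0249 6.4 14.88
0.024 0.024 6.7 15.1
0.023 0.0236 7.2 15.32
0.022 0.022 7.9 15.53
0.0215 0.0217 9.4 15.75
0.021 0.0215 14.7 15.97
0.0205 0.0211 21.2 16.18
```

Run:
```python
from h import *
p=ctrl.get_eef_pos(); ctrl.move_straight([p[0],p[1],.15],.2)
H=down(np.pi/2); ctrl.movep([.4968,0,.15],H); ctrl.pause(.25)
f=ctrl.get_eef_pos(); c,p,d=snap('wrist','w3'); print(f,ctrl.get_gripper_width(),ctrl.get_grasp_force(),ctrl.get_t(),ctrl.get_wrist_force())
im=cv2.imread('pics/w3.png')[40:340,180:480]; P=cloud(c,d)[40:340,180:480,2]
hm=cv2.applyColorMap(np.uint8(np.clip((np.nan_to_num(P)-.0)*1000*1.3,0,255)),2); cv2.imwrite('pics/w3c.png',cv2.resize(np.hstack([im,hm]),None,fx=1.33,fy=1.33))
```

```text
[ 0.49709726 -0.00063364  0.14982141] 0.02105544066926916 20.04754900932312 18.4833 [-0.30458625 -0.04290572 -0.32598499]
```

View pics/w3c.png

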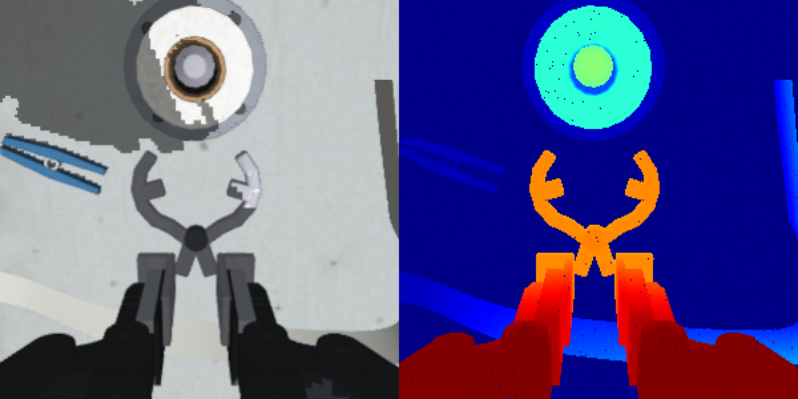

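The view shows the roll seated on the stand with the tip at crop (195,67), and the spread ring in hand: nibs at (155,190) and (238,190), rivet at (195,238).

Run:
```python
from h import *
z=np.load('pics/w3.npz'); c={k:z[k] for k in ('f','cx','cy','k','R','t')}; P=cloud(c,z['d'])
S=P[145:235,265:385]; Z=S[...,2]; m=(Z>.13)&(Z<.17); r=S[m]; zc=np.median(r[:,2]); print('clip top z',zc,np.percentile(r[:,2],[5,95]))
# tilt
A=np.c_[r[:,:2],np.ones(len(r))]; k=r[:,2]<zc+.004; print('tilt',np.linalg.lstsq(A[k],r[k,2],rcond=None)[0])
v,u=np.nonzero(m); w=onplane(c,np.c_[u+265,v+145],zc)
print('jaw outer x',w[w[:,1]>.02][:,0].min(),w[w[:,1]>.02][:,0].max(),'front y',w[:,1].max())
print('rivet',onplane(c,[[180+196/1.33,40+238/1.33]],zc))
# per row inner gap
for row in range(0,75,3):
    cols=np.nonzero(m[row])[0]
    if len(cols)>3:
        g=np.diff(cols); j=g.argmax(); q=onplane(c,[[cols[j]+265.5,row+145],[cols[j+1]+264.5,row+145]],zc); print(row+145,'gap',(q[1,0]-q[0,0]).round(4),'mid',q[:,0].mean().round(4),'y',q[0,1].round(4),'outer',onplane(c,[[cols[0]+264.5,row+145],[cols[-1]+265.5,row+145]],zc)[:,0].round(4))
S=P[40:170,260:400].reshape(-1,3)
T=S[(S[:,2]>.085)&(S[:,2]<.12)]; print('tip',cv2.minEnclosingCircle(T[:,:2].astype(np.float32)),T.mean(0).round(4),np.percentile(T[:,2],95))
T=S[(S[:,2]>.0785)&(S[:,2]<.088)]; print('rolltop',cv2.minEnclosingCircle(T[:,:2].astype(np.float32)),np.median(T[:,2]))
T=S[(S[:,2]>.0095)&(S[:,2]<.0155)]; print('foot',cv2.minEnclosingCircle(T[:,:2].astype(np.float32)))
```

```text
clip top z 0.14512882972879265 [0.14251442 0.14701936]
tilt [-0.00060573 -0.00034256  0.14532934]
jaw outer x 0.4743234157252977 0.520655777504227 front y 0.05200595153911755
rivet [[0.49786888 0.01924538 0.14512883]]
154 gap 0.0306 mid 0.4975 y 0.0515 outer [0.4794 0.5156]
157 gap 0.0274 mid 0.4977 y 0.0501 outer [0.4784 0.5166]
160 gap 0.028 mid 0.4975 y 0.0487 outer [0.4774 0.5176]
163 gap 0.0299 mid 0.4975 y 0.0473 outer [0.4765 0.5186]
166 gap 0.0319 mid 0.4975 y 0.0459 outer [0.4754 0.5196]
169 gap 0.0339 mid 0.4975 y 0.0444 outer [0.4754 0.5196]
172 gap 0.0345 mid 0.4977 y 0.043 outer [0.4748 0.5201]
175 gap 0.0241 mid 0.4977 y 0.0415 outer [0.4748 0.5202]
178 gap 0.0233 mid 0.4977 y 0.0401 outer [0.4742 0.5207]
181 gap 0.0224 mid 0.4977 y 0.0386 outer [0.4742 0.5208]
184 gap 0.022 mid 0.4975 y 0.0371 outer [0.4741 0.5209]
187 gap 0.0239 mid 0.4975 y 0.0357 outer [0.4745 0.5205]
190 gap 0.0336 mid 0.4975 y 0.0342 outer [0.4749 0.52  ]
193 gap 0.0318 mid 0.4975 y 0.0327 outer [0.4753 0.5196]
196 gap 0.0295 mid 0.4977 y 0.0311 outer [0.4757 0.5192]
199 gap 0.0271 mid 0.4975 y 0.0296 outer [0.4766 0.5183]
202 gap 0.0209 mid 0.4977 y 0.0281 outer [0.478  0.5174]
205 gap 0.0146 mid 0.4975 y 0.0265 outer [0.4789 0.516 ]
208 gap 0.0108 mid 0.4975 y 0.025 outer [0.4803 0.5146]
211 gap 0.001 mid 0.494 y 0.0234 outer [0.4832 0.5122]
214 gap 0.0005 mid 0.4952 y 0.0219 outer [0.4861 0.5088]
217 gap 0.0 mid 0.4891 y 0.0203 outer [0.4886 0.5063]
tip ((0.49682489037513733, 0.08084458857774734), 0.008817840367555618) [0.4969 0.0809 0.0982] 0.10077268971313366
rolltop ((0.49681034684181213, 0.07973737269639969), 0.028071939945220947) 0.08204714739411326
foot ((0.4967927932739258, 0.0808919370174408), 0.04481601342558861)
```

```bash
cat >> h.py <<'E'
def force(n=6):
    o=[]
    for _ in range(n): o.append(ctrl.get_wrist_force()); ctrl.pause(.015)
    return np.mean(o,0)
E
python3 - <<'E'
from h import *
ctrl.move_gripper(.0201); print('g',ctrl.get_gripper_width(),ctrl.get_grasp_force())
t=np.array([.4963,.0412]); cmd=t.copy()
ctrl.move_straight([*cmd,.13],.12); ctrl.pause(.2); e=np.mean([ctrl.get_eef_pos() for _ in range(3)],0); print(e); 
f0=force(10)
for zz in (.112,.106,.100,.096,.094):
    ctrl.move_straight([*cmd,zz],.06); f=force(3)-f0; print(zz,ctrl.get_eef_pos().round(4),f.round(2))
    if np.abs(f).max()>3: break
np.save('f0.npy',f0); print(ctrl.get_t())
E
```

```text
g 0.02053359243831483 25.130960941314697
[0.49654196 0.04071708 0.13034017]
0.112 [0.4962 0.0412 0.1119] [ 0.05 -0.38 -0.47]
0.106 [0.4962 0.0412 0.1059] [0.02 0.08 0.04]
0.1 [0.4961 0.0412 0.0998] [-0.27  0.15 -0.16]
0.096 [0.4962 0.0412 0.0959] [ 0.01  0.23 -0.02]
0.094 [0.4963 0.0412 0.094 ] [-0.09  0.44 -0.7 ]
21.3
```

Run:
```python
from h import *
f0=np.load('f0.npy'); x,y=.4963,.0412; z=.0930
while z>.072:
    ctrl.move_straight([x,y,z],.04); f=force(6)-f0; print(round(z,4),ctrl.get_eef_pos()[2].round(4),f.round(2),round(ctrl.get_t(),2))
    if f[2]>4.5 or np.abs(f[:2]).max()>4: break
    z-=.0006 if f[2]<2.6 else .0003
c,p,d=snap('wrist','w4'); cv2.imwrite('pics/w4c.png',cv2.resize(cv2.imread('pics/w4.png')[120:370,200:460],None,fx=2,fy=2))
```

```text
0.093 0.093 [ 0.05  0.22 -0.03] 21.65
0.0924 0.0924 [ 0.21  0.43 -0.02] 22.0
0.0918 0.0918 [ 0.38  0.11 -0.08] 22.35
0.0912 0.0912 [ 0.16 -0.34  0.32] 22.7
0.0906 0.0906 [-0.09  0.11  0.91] 23.05
0.09 0.09 [0.07 0.18 0.55] 23.4
0.0894 0.0894 [ 0.28 -0.07  0.95] 23.75
0.0888 0.0888 [-0.12  0.01  1.05] 24.1
0.0882 0.0882 [ 0.4  -0.03  1.02] 24.45
0.0876 0.0876 [ 0.35 -0.06  1.15] 24.8
0.087 0.087 [ 0.15 -0.27  1.13] 25.15
0.0864 0.0864 [0.24 0.03 1.21] 25.5
0.0858 0.0858 [ 0.28 -0.17  1.28] 25.85
0.0852 0.0852 [ 0.03 -0.67  3.34] 26.2
0.0849 0.085 [-0.42 -0.87  4.74] 26.55
```

View pics/w4c.png

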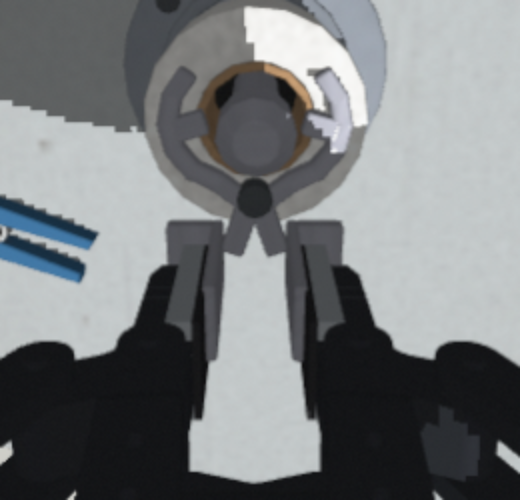

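The ring is down around the neck with the roll bottomed: height .0755 equals the tip minus 24 mm. Now I'll let it contract.

Run:
```python
from h import *
f0=np.load('f0.npy')
for w in (.024,.028,.032,.036,.045,.055):
    ctrl.move_gripper(w); print(w,round(ctrl.get_gripper_width(),4),round(ctrl.get_grasp_force(),1),(np.array(ctrl.get_wrist_force())-f0).round(2))
ctrl.move_straight([.4963,.0412,.15],.1); ctrl.movep([.4963,0.0,.17],down(np.pi/2)); ctrl.pause(.3)
c,p,d=snap('wrist','w5'); cv2.imwrite('pics/w5c.png',cv2.resize(cv2.imread('pics/w5.png')[20:270,200:460],None,fx=2,fy=2)); print(ctrl.get_t())
P=cloud(c,d); S=P[20:240,240:420]; Z=S[...,2]
m=(Z>.076)&(Z<.0885); print('rollandclip z hist',np.histogram(Z[(Z>.06)&(Z<.13)],bins=np.arange(.06,.13,.003))[0])
```

```text
0.024 0.0238 5.4 [ 0.69 -0.59  2.87]
0.028 0.0281 4.3 [0.67 0.93 1.28]
0.032 0.0317 3.1 [-0.9   0.48  1.82]
0.036 0.0361 0.0 [-0.84 -0.37  0.59]
0.045 0.0449 0.0 [ 0.09 -0.32  0.66]
0.055 0.0551 0.0 [ 0.41 -0.54  0.69]
29.4333
rollandclip z hist [  16   20   19   15   23 1756 1273 1956  217    6    7  105  274  251
    9    8    7  179   98    0    0    0    0]
```

View pics/w5c.png

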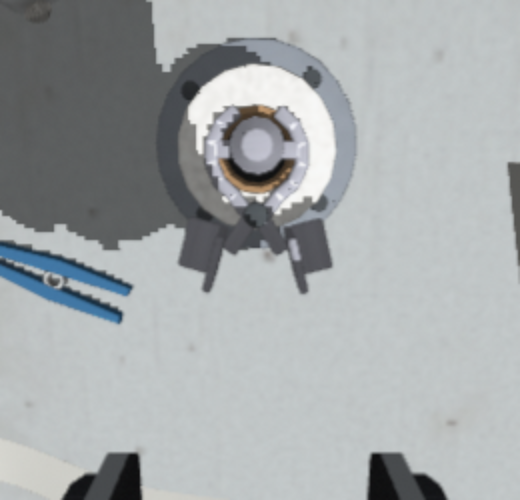

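The ring has contracted with its nibs tucked under the head at crop (257,150). The ears have spread back out, the roll is held down, and the gripper is clear.

```bash
python3 -c "
from h import *
print(ctrl.job_done())"
```

```text
the job is handed in; nothing more can be done
None
```

I handed the job in at about 29 s: the roll is on the spindle, bottomed with under 5 N of press, and the snap ring has contracted into the neck under the head to hold it there.

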